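# Daikon end through the food-waste caddy's flap

### The arm

A 7-joint arm with a two-finger parallel gripper is mounted at the origin on the work surface. World frame = base frame: x ahead of the robot, y to its left, z up, the work surface at z = 0. Lengths are in m, angles in rad, forces in N, time in s.
With the tool pointing down it reaches from about 0.35 to 0.9 m from the base axis. Payload 7.2 kg.
Tool frame: the origin (TCP) lies midway between the tips of the shut fingers; the grasp point (between the pads) lies 19 mm behind it; z points along the fingers, y is the direction in which the jaws open and shut (so a half turn about z gives the same grasp; the last joint's range is limited). The gripper opens to 88 mm and grips with 3 to 60 N. Pads are 20 mm wide; open, the fingers measure 115 mm over their backs; the gripper's body (75 mm by 178 mm) begins 61 mm behind the grasp point.
Start: joints at [1.114, 0.411, -0.013, 1.596, 0.006, 1.134, -0.082], TCP at [0.237, -0.578, 0.223] pointing down, gripper open.
Joint ranges: [-2.95, 2.95], [-0.29, 1.99], [-1.47, 1.44], [0.14, 2.54], [-1.03, 4.17], [0.13, 1.85], [-2.86, 2.86]. Speed limits (rad/s): [2.39, 2.39, 3.01, 3.01, 3.14, 3.14, 3.14].

### API

Orientations are given as a unit quaternion [x, y, z, w].
In Python, from cell import manip gives the robot as it stands.
- The arm moves only by the shell command python3 -m crank 'ROWS' [FORCE]. ROWS is JSON, a list of rows, each an object of numbers: "tx", "ty", "tz": the shift along the tool's x, y, z scaled (see below); "ax", "ay", "az": the turn, a rotation vector about the tool's x, y, z scaled (see below); "grip": the opening, from -1 (shut) to 1 (fully open), so that 0 is half open. In form: [{"tx": .., "ty": .., "tz": .., "ax": .., "ay": .., "az": .., "grip": ..}, ...]. A call has 1 to 8 rows; each row shifts and turns the pose as measured when the row begins, along the tool's axes as they then stand; what a row does not reach is not made up. The controller multiplies each number of a shift by 0.03 m and each number of a turn by 6 degrees. A row lasts 1/12 s, in which the tool goes at most 41.7 mm and 7.16 degrees, less where a joint would pass 70% of its speed; a pose out of reach is approached as far as the arm can. A call with a number of a shift or a turn outside -1 to 1 is refused whole. A call with a gripper value outside its range is refused whole. The fingers move at their own pace and stop on an object; FORCE is the grip in N (left out, the last holds). Time passes only in rows, so rows that do not move let the fingers close. It gives the time, the measured TCP pose, the force and the opening at its end, in the units of the state.
- manip.state(): the state, without advancing time (a new reading comes with each control period).
- manip.capture(name): name is "scene" or "top" or "wrist"; returns a dict with "frame" (480x640x3 uint8, red, green, blue), "vfov" (degrees; the focal length in pixels is half the picture's height over the tangent of half this angle, whatever the lens; pixels are square), "cx", "cy" (the principal point, pixels), "dist" ([k1, k2, p1, p2, k3] as OpenCV has them; the pictures are not rectified), "eye" and "orientation" of the camera in the world. Camera axes: x right, y down, z forward; pixel columns grow to the right and rows downward; lengths in m; the calibration is good to about 2 mm. A picture is of the moment at which its call begins. There is no depth.
- manip.finish_job(): hands the job in, once; it reports no verdict.
The state is a dict: "time": time; "joint_positions": joint angles; "qvel": joint speeds; "tau": joint torques, N m; "tcp_pos": TCP position; "tool_rot": TCP orientation; "contact_force": force on the tool from outside, world axes, zero at the start; "wrist_torque": the same for the moment, N m; "gripper_width": finger opening in m.
Only numpy, scipy, OpenCV 4.12 (cv2) and the standard library are available. Lean on these libraries where they do the work, as an engineer would, in place of code of your own. Each camera call takes 0.05 s, during which the arm holds its last target.

### The job

Clear the cut-off daikon end from the acacia board into the food-waste caddy: push the caddy's spring flap open with one finger and, while that finger keeps it open, push the daikon end over the board's edge and through with the other finger, then come away so that the flap shuts. Only push it, gently: do not pick up, pinch or squash the daikon end, do not shove the caddy or press on the board, and leave the mould, ladle and everything else where they are.

Things in the scene. Friction and masses are not known exactly. Their poses are not given: they have to be found in the camera images.
- caddy: white food-waste caddy, fixed, 190 mm deep (its x), 210 wide (its y), 190 high, walls 4 mm, floor 6 mm; origin: centre of its underside; x points from its open front to its back, away from the board, z up. From the lip of its front wall the flap rises at about 30 degrees to the hinge bar; behind that the lid is flat at 190 mm. The sloping rims beside the flap are 11 mm wide.
- lip (a point): middle of the caddy's level front lip, at its outer face: 95 mm in front of the caddy's origin, 120 mm above the worktop. The mouth behind it is 182 mm wide.
- hinge_line (a point): middle of the hinge bar (8 mm thick, along the caddy's y) at the top of the flap, 127 mm behind the lip, 190 mm above the worktop. Nothing stands above the flap: a finger pointing down can push it in almost as far as this bar.
- flap (a joint): steel push flap, 142 mm long from hinge to free edge, 182 wide, 4 thick; 0 = shut, grows to 0.85 rad as its lower free edge swings down and into the caddy about the hinge at the top. A spring shuts it: about 1.5 N at the free edge start to open it, about 4 N hold it wide open 70 mm from the hinge. The light daikon end cannot open it by its weight.
- flap_edge (a point): middle of the flap's lower free edge, which lies just inside the lip when shut; moves with the flap
- board: acacia board on steel legs, fixed, 260 mm deep (its x), 360 mm wide (its y), its flat top 122 mm above the worktop; origin: on the worktop under its centre; x points to the caddy. Its far edge stands 2 mm in front of the caddy's lip and 2 mm above it, with the same yaw, so that things slide straight off into the mouth.
- daikon: cut-off crown end of a daikon radish, off-white with pale green stalk stubs on top, round, 44 mm across with an upright side 17 mm high, rounding to 27 mm (33 mm with the stubs), about 40 g, standing on its cut face on the board in front of the flap; origin: centre of its underside, z up
- daikon_mid (a point): point on the daikon end's axis, 12 mm above its underside
- mould: square white plastic sushi mould with a ridge on its press plate, 74 x 74 mm, 52 mm high, standing on the board to one side of the daikon end; origin: centre of its underside. Leave alone.
- dish: navy ceramic dish, 84 mm across, 28 mm high, on the worktop to the right of the caddy; origin: centre of its underside. Leave alone.
- ladle: stainless steel ladle lying on the board on the other side of the daikon end (it and the mould may be swapped): bowl 70 mm across and 28 high, nearest the caddy, handle 8 mm thick, at most 36 mm high, running back towards the robot along its own +x to 229 mm from its origin, a little past the board's near edge; origin: underside of the bowl. Leave alone.
- soy: dark soy sauce bottle, 54 mm across, 150 mm high, standing on the worktop to the left; origin: centre of its underside. Leave alone.
- bowl: white bowl, 116 mm across, 62 mm high, on the worktop to the right; origin: centre of its underside. Leave alone.
- jar: glass jar, 64 mm across, 90 mm high, on the worktop to the right; origin: centre of its underside. Leave alone.
- mill: wooden pepper mill, 54 mm across, 146 mm high, on the worktop to the left, beside the caddy; origin: centre of its underside. Leave alone.

How it is judged:
On the way, in this order (a step that is already met when the one before it is completed fails the run):
1. a finger pushes the flap well open (0.2 rad) while the daikon end is still on the board (value of joint flap above 0.2 rad and contact force between the fingers and flap above 0.3 N and x of daikon_mid in the frame of caddy below -0.095 m and z of daikon_mid in the frame of caddy above 0.125 m), for 0.05 s.
2. the daikon end drops through the mouth while a finger keeps the flap open (x of daikon_mid in the frame of caddy between -0.095 and 0.095 m and y of daikon_mid in the frame of caddy between -0.105 and 0.105 m and z of daikon_mid in the frame of caddy below 0.11 m and value of joint flap above 0.2 rad and contact force between the fingers and flap above 0.3 N), for 0.02 s.
At the end, for the whole second after the job is handed in: The daikon end lies at rest inside the caddy, its middle below 80 mm height, and the flap has shut (within 0.04 rad) (x of daikon_mid in the frame of caddy between -0.095 and 0.095 m and y of daikon_mid in the frame of caddy between -0.105 and 0.105 m and z of daikon_mid in the frame of caddy below 0.08 m and linear speed of daikon below 0.02 m/s and value of joint flap below 0.04 rad); the robot touches nothing.
It fails at once if the daikon end is lifted: its middle more than 20 mm higher than it stood on the board (z of daikon_mid in the frame of caddy above 0.154 m).
It fails at once if the daikon end is pinched or squashed (more than 15 N from the fingers) (contact force between the fingers and daikon above 15 N).
It fails at once if the caddy or its flap is shoved with more than 20 N (contact force between any of the fingers, the arm and caddy above 20 N).
It fails at once if the board is pressed or shoved with more than 20 N (contact force between any of the fingers, the arm and board above 20 N).
It fails at once if the mould, dish, ladle or another bystander is moved by more than 15 mm or tipped (distance of any of mould, dish, ladle, soy, bowl, jar, mill from where it was at the start of the episode above 0.015 m or angle between any of mould, dish, ladle, soy, bowl, jar, mill's own z axis and vertical above 0.3 rad).
It also fails if it takes over 38 s, if anything falls off the work surface, if the arm or the gripper's body presses on something with over 40 N, if the wrist force passes 120 N, or if a joint passes its speed limit or range.

## Working session

There is one attempt and no reset: what is moved stays moved. The work goes in short steps, Python scripts to look and compute and a shell command to move; the robot and the scene stay as the last step left them, time stands still between calls to the robot, and variables do not carry over. Pictures are saved under pics/ and viewed, and the job is handed in when it is done.

```bash
mkdir -p pics; ls
python3 - <<'E'
from cell import manip
import cv2
s=manip.state();print({k:s[k] for k in('time','tcp_pos','tool_rot','gripper_width','contact_force')})
for n in('scene','top','wrist'):
    c=manip.capture(n);cv2.imwrite(f'pics/{n}0.png',c['frame'][:,:,::-1]);print(n,{k:c[k] for k in c if k!='frame'})
E
```

```text
pics
{'time': 0.0, 'tcp_pos': array([ 0.23670694, -0.57790716,  0.22183572]), 'tool_rot': array([ 9.81161844e-01,  1.93185999e-01, -1.93618630e-04, -7.53679882e-04]), 'gripper_width': 0.08796685938169162, 'contact_force': array([-0.04070316, -0.71227433,  0.71890033])}
scene {'vfov': 51.744379721903016, 'cx': 318.760682092413, 'cy': 237.95055274333663, 'dist': array([-0.10963219,  0.        ,  0.        ,  0.        ,  0.        ]), 'eye': array([ 1.35683398, -0.27262084,  0.84907748]), 'orientation': array([ 0.73861395,  0.53850169, -0.23108763, -0.33326248])}
top {'vfov': 44.630873689092276, 'cx': 320.60786351196515, 'cy': 231.8357023403183, 'dist': array([0.02799252, 0.        , 0.        , 0.        , 0.        ]), 'eye': array([ 0.44307749, -0.01363764,  1.44370139]), 'orientation': array([ 0.70959223, -0.70226322,  0.03510616, -0.04552793])}
wrist {'vfov': 67.60709127734091, 'cx': 308.9696525306164, 'cy': 235.78282391217778, 'dist': array([0.003757, 0.      , 0.      , 0.      , 0.      ]), 'eye': array([ 0.31585034, -0.54481705,  0.38364483]), 'orientation': array([ 0.82073643, -0.55003563, -0.08672274,  0.12779551])}
```

View pics/scene0.png

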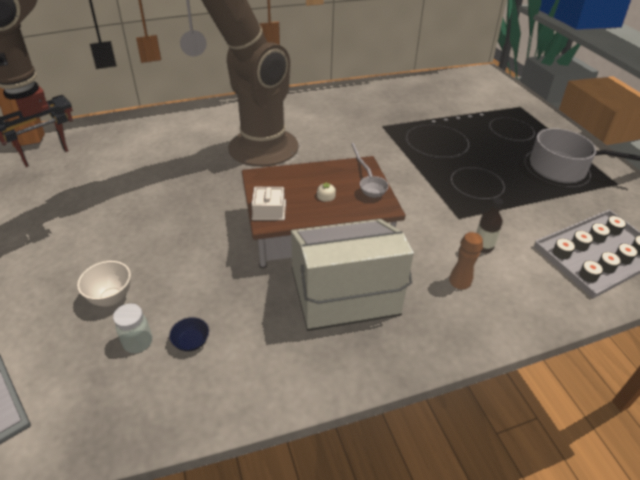

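View pics/top0.png

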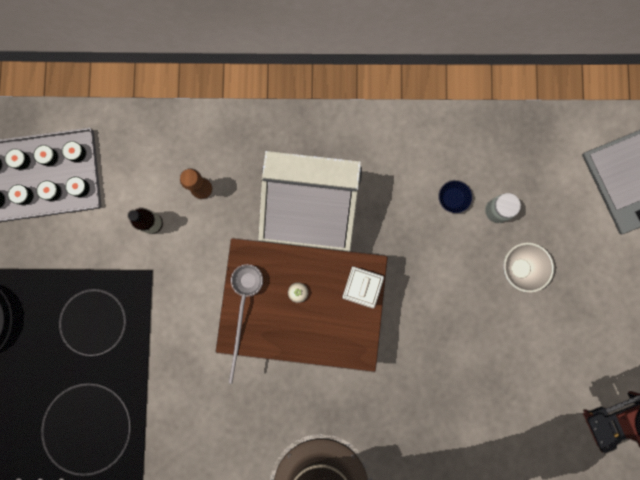

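View pics/wrist0.png

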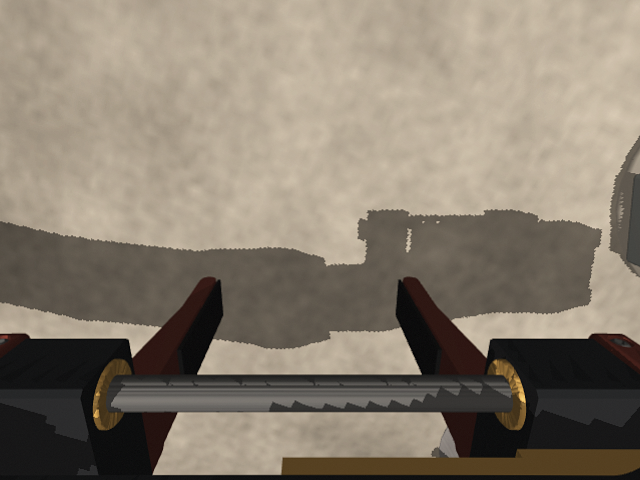

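Top view: board corners are near (232,239), (387,256), (376,371) and (217,353). The daikon is at (298,292), the mould at (363,287), the ladle bowl at (247,281) and the caddy above the board. Next I measure them.

```bash
cat > h.py <<'E'
import numpy as np,cv2
from scipy.spatial.transform import Rotation as R
def K(c):
    f=c['frame'].shape[0]/2/np.tan(np.radians(c['vfov']/2)); return np.array([[f,0,c['cx']],[0,f,c['cy']],[0,0,1.]])
def ray(c,p,z):
    u=cv2.undistortPoints(np.array(p,float).reshape(-1,1,2),K(c),np.array(c['dist'])).reshape(-1,2)
    d=R.from_quat(c['orientation']).apply(np.c_[u,np.ones(len(u))]); e=np.array(c['eye'])
    return e+d*((z-e[2])/d[:,2])[:,None]
def proj(c,P):
    r=R.from_quat(c['orientation']).inv(); P=np.atleast_2d(P)
    return cv2.projectPoints(r.apply(P-c['eye']).reshape(-1,1,3),np.zeros(3),np.zeros(3),K(c),np.array(c['dist']))[0].reshape(-1,2)
E
python3 - <<'E'
from cell import manip
from h import *
c=manip.capture('top');im=c['frame'];hsv=cv2.cvtColor(im,cv2.COLOR_RGB2HSV)
m=cv2.inRange(hsv,(0,90,25),(15,255,160));m[:220]=0;m[400:]=0;m[:,:200]=0;m[:,420:]=0
m=cv2.morphologyEx(m,cv2.MORPH_CLOSE,np.ones((5,5)))
cs=max(cv2.findContours(m,0,2)[0],key=cv2.contourArea)
hull=cv2.convexHull(cs);r=cv2.minAreaRect(hull);b=cv2.boxPoints(r);print('board px',b.round(1).tolist(),r[2])
W=ray(c,b,.122);print(W.round(4));print('sides',[np.linalg.norm(W[i]-W[i-1]).round(4) for i in range(4)], 'yaw',[np.degrees(np.arctan2(*(W[i]-W[i-1])[[1,0]])).round(2) for i in range(4)],W.mean(0).round(4))
w=cv2.inRange(hsv,(0,0,130),(180,110,255));w2=np.zeros_like(w);w2[262:325,270:400]=w[262:325,270:400]
for k in cv2.findContours(w2,0,2)[0]:
    if cv2.contourArea(k)>80:
        (x,y),rr=cv2.minEnclosingCircle(k);print('blob',x,y,rr,cv2.boundingRect(k),ray(c,[x,y],.14).round(4)); 
        if cv2.contourArea(k)>600: print(ray(c,cv2.boxPoints(cv2.minAreaRect(k)),.122+.05).round(4))
cv2.imwrite('pics/topcrop.png',cv2.resize(im[140:390,200:410,::-1],None,fx=2.4,fy=2.4,interpolation=2))
E
```

```text
board px [[215.39999389648438, 351.8999938964844], [229.3000030517578, 236.5], [388.79998779296875, 255.60000610351562], [375.0, 371.1000061035156]] 6.842773914337158
[[ 0.3234  0.2377  0.122 ]
 [ 0.5818  0.2146  0.122 ]
 [ 0.5418 -0.148   0.122 ]
 [ 0.2861 -0.1167  0.122 ]]
sides [np.float64(0.3564), np.float64(0.2595), np.float64(0.3648), np.float64(0.2576)] yaw [np.float64(84.0), np.float64(-5.11), np.float64(-96.3), np.float64(173.02)] [0.4333 0.0469 0.122 ]
blob 296.6212158203125 292.257568359375 9.462820053100586 (288, 283, 19, 19) [[0.4569 0.0582 0.14  ]]
blob 362.3096923828125 287.08990478515625 22.598644256591797 (342, 267, 41, 41) [[ 0.47   -0.0874  0.14  ]]
[[ 0.446  -0.0399  0.172 ]
 [ 0.5155 -0.0627  0.172 ]
 [ 0.4931 -0.1322  0.172 ]
 [ 0.4239 -0.1091  0.172 ]]
```

View pics/topcrop.png

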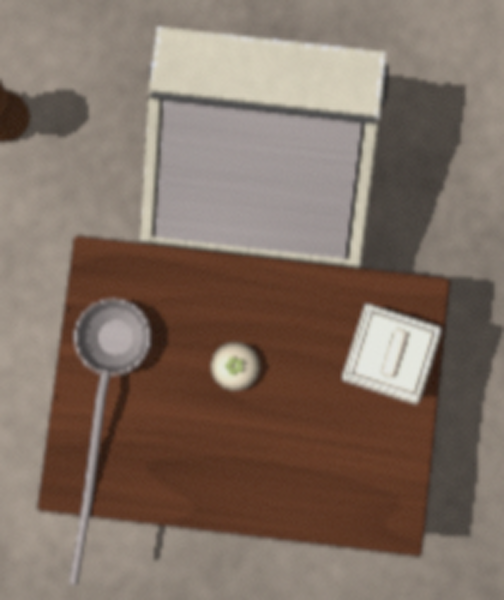

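Run:
```python
from cell import manip
from h import *
c=manip.capture('top')
q=lambda L:[(200+(x+.5)/2.4-.5,140+(y+.5)/2.4-.5) for x,y in L]
def show(n,P): print(n,P.round(4).tolist(),[round(float(np.degrees(np.arctan2(*(P[i]-P[i-1])[[1,0]]))),2) for i in range(len(P))],[round(float(np.linalg.norm(P[i]-P[i-1])),4) for i in range(len(P))],P.mean(0).round(4))
show('board',ray(c,q([(75,237),(449,280),(421,555),(38,510)]),.122))
show('lid',ray(c,q([(157,27),(386,52)]),.19))
show('lidfront',ray(c,q([(150,96),(376,122)]),.19))
show('mouth',ray(c,q([(152,241),(348,263)]),.12))
show('lip',ray(c,q([(140,241),(358,266)]),.12))
s=manip.capture('scene');im=s['frame']
cv2.imwrite('pics/scrop.png',cv2.resize(im[140:340,230:430,::-1],None,fx=3,fy=3,interpolation=2))
print('daikon scene', ray(s,[326,192],.14), 'proj', proj(s,[[.457,.058,.14],[.457,.058,.122]]),proj(c,[[.457,.058,.135]]))
show('ladle',ray(c,q([(113,337),(75,582)]),.14))
```

```text
board [[0.5773, 0.2106, 0.122], [0.5401, -0.1435, 0.122], [0.2864, -0.1171, 0.122], [0.3228, 0.2374, 0.122]] [-6.01, -96.01, 174.07, 84.14] [0.256, 0.356, 0.255, 0.3564] [0.4316 0.0468 0.122 ]
lid [[0.7641, 0.1294, 0.19], [0.7425, -0.0799, 0.19]] [84.09, -95.91] [0.2104, 0.2104] [0.7533 0.0248 0.19  ]
lidfront [[0.7, 0.1344, 0.19], [0.6777, -0.0711, 0.19]] [83.83, -96.17] [0.2067, 0.2067] [0.6888 0.0317 0.19  ]
mouth [[0.5744, 0.1377, 0.12], [0.5553, -0.0484, 0.12]] [84.14, -95.86] [0.187, 0.187] [0.5649 0.0446 0.12  ]
lip [[0.5743, 0.1491, 0.12], [0.5526, -0.0579, 0.12]] [84.0, -96.0] [0.2081, 0.2081] [0.5634 0.0456 0.12  ]
daikon scene [[0.46704391 0.05218266 0.14      ]] proj [[326.93813464 189.16906623]
 [326.72736404 195.15258666]] [[296.81623454 292.26065372]]
ladle [[0.4826, 0.1696, 0.14], [0.2607, 0.1982, 0.14]] [-7.34, 172.66] [0.2238, 0.2238] [0.3716 0.1839 0.14  ]
```

View pics/scrop.png

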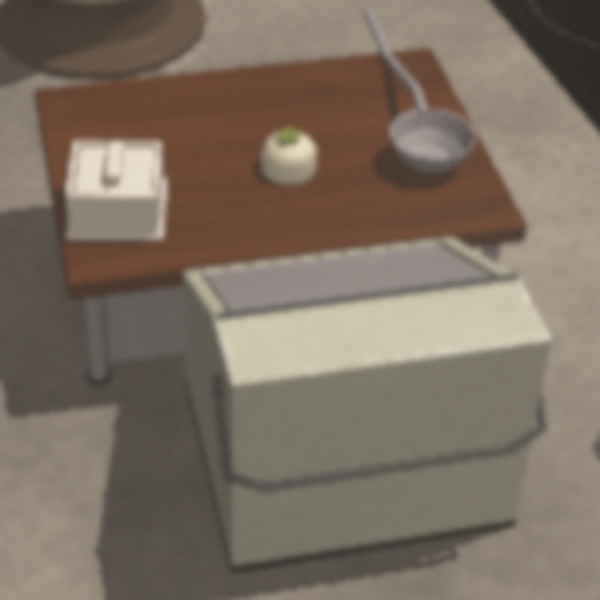

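Board and caddy yaw is −6.0°. The lip is near (0.564, 0.045). The daikon is near (0.457, 0.058), about 108 mm before the lip and centred on the mouth.

Plan: line the open jaw up along the caddy's x, with the daikon between the fingers, and slide forward. The front finger opens the flap while the rear finger pushes the daikon.

```bash
python3 -m crank '[{"tx":0.92,"ty":-1,"tz":-0.1,"grip":1},{"tx":0.92,"ty":-1,"tz":-0.1,"grip":1},{"tx":0.92,"ty":-1,"tz":-0.1,"grip":1},{"tx":0.92,"ty":-1,"tz":-0.1,"grip":1},{"tx":0.92,"ty":-1,"grip":1},{"tx":0.92,"ty":-1,"grip":1},{"tx":0.92,"ty":-1,"grip":1},{"tx":0.92,"ty":-1,"grip":1}]'
```

```text
schema error: expected keys tx, ty, tz, ax, ay, az, grip
```

```bash
python3 -m crank '[{"tx":0.92,"ty":-1,"tz":-0.1,"ax":0,"ay":0,"az":0,"grip":1},{"tx":0.92,"ty":-1,"tz":-0.1,"ax":0,"ay":0,"az":0,"grip":1},{"tx":0.92,"ty":-1,"tz":-0.1,"ax":0,"ay":0,"az":0,"grip":1},{"tx":0.92,"ty":-1,"tz":-0.1,"ax":0,"ay":0,"az":0,"grip":1},{"tx":0.92,"ty":-1,"tz":0,"ax":0,"ay":0,"az":0,"grip":1},{"tx":0.92,"ty":-1,"tz":0,"ax":0,"ay":0,"az":0,"grip":1},{"tx":0.92,"ty":-1,"tz":0,"ax":0,"ay":0,"az":0,"grip":1},{"tx":0.92,"ty":-1,"tz":0,"ax":0,"ay":0,"az":0,"grip":1}]'
```

```text
time: 0.97
tcp_pos: [0.3482, -0.2717, 0.2319]
tool_rot: [0.983, 0.186, -0.002, 0.001]
contact_force: [0.5, 0.4, 0.2]
gripper_width: 0.0878
```

```bash
python3 -m crank '[{"tx":0.92,"ty":-1,"tz":0,"ax":0,"ay":0,"az":0,"grip":1},{"tx":0.92,"ty":-1,"tz":0,"ax":0,"ay":0,"az":0,"grip":1},{"tx":0.92,"ty":-1,"tz":0,"ax":0,"ay":0,"az":0,"grip":1},{"tx":0.92,"ty":-1,"tz":0,"ax":0,"ay":0,"az":0,"grip":1},{"tx":0.92,"ty":-1,"tz":0,"ax":0,"ay":0,"az":0,"grip":1},{"tx":0.92,"ty":-1,"tz":0,"ax":0,"ay":0,"az":0,"grip":1},{"tx":0.92,"ty":-1,"tz":0,"ax":0,"ay":0,"az":0,"grip":1},{"tx":0.92,"ty":-1,"tz":0,"ax":0,"ay":0,"az":0,"grip":1}]'
python3 -m crank '[{"tx":0,"ty":0,"tz":0,"ax":0,"ay":0,"az":-1,"grip":1},{"tx":0,"ty":0,"tz":0,"ax":0,"ay":0,"az":-1,"grip":1},{"tx":0,"ty":0,"tz":0,"ax":0,"ay":0,"az":-1,"grip":1},{"tx":0,"ty":0,"tz":0,"ax":0,"ay":0,"az":-1,"grip":1},{"tx":0,"ty":0,"tz":0,"ax":0,"ay":0,"az":-1,"grip":1},{"tx":0,"ty":0,"tz":0,"ax":0,"ay":0,"az":-1,"grip":1},{"tx":0,"ty":0,"tz":0,"ax":0,"ay":0,"az":-1,"grip":1},{"tx":0,"ty":0,"tz":0,"ax":0,"ay":0,"az":-1,"grip":1}]'
```

```text
time: 1.63
tcp_pos: [0.4659, 0.0402, 0.2332]
tool_rot: [0.983, 0.184, 0.001, 0.004]
contact_force: [1.0, -1.8, -0.4]
gripper_width: 0.088
time: 2.3
tcp_pos: [0.468, 0.0544, 0.234]
tool_rot: [0.809, 0.588, 0.002, 0.003]
contact_force: [0.2, -0.3, 0.7]
gripper_width: 0.0878
```

```bash
python3 -m crank '[{"tx":0,"ty":0,"tz":0,"ax":0,"ay":0,"az":-1,"grip":1},{"tx":0,"ty":0,"tz":0,"ax":0,"ay":0,"az":-0.8,"grip":1},{"tx":0,"ty":0,"tz":0,"ax":0,"ay":0,"az":0,"grip":1},{"tx":0,"ty":0,"tz":0,"ax":0,"ay":0,"az":0,"grip":1}]'
cat > st.py <<'E'
from cell import manip
from h import *
import sys
s=manip.state();r=R.from_quat(s['tool_rot']);M=r.as_matrix()
a=np.radians(-6);X=np.array([np.cos(a),np.sin(a),0]);Y=np.array([-np.sin(a),np.cos(a),0]);L=np.array([.564,.045,.12])
d=s['tcp_pos']-L
print('t',round(s['time'],2),'xyz in lip frame mm',(np.array([d@X,d@Y,s['tcp_pos'][2]])*1e3).round(1),'tooly yaw',np.degrees(np.arctan2(M[1,1],M[0,1])).round(2),'tool z',M[:,2].round(3),'tool y z',M[2,1].round(3),'F',np.array(s['contact_force']).round(2),'w',round(s['gripper_width'],4))
for n in sys.argv[2:]:
    c=manip.capture(n)
    im=c['frame']
    if n=='top': im=cv2.resize(im[140:390,200:410],None,fx=2.4,fy=2.4,interpolation=2)
    if n=='scene': im=cv2.resize(im[90:340,220:430],None,fx=2.4,fy=2.4,interpolation=2)
    cv2.imwrite(f'pics/{n}{sys.argv[1]}.png',im[:,:,::-1])
E
python3 st.py 1 wrist scene
```

```text
time: 2.63
tcp_pos: [0.4678, 0.0541, 0.2342]
tool_rot: [0.746, 0.666, 0.002, 0.003]
contact_force: [0.1, 0.5, 0.4]
gripper_width: 0.0874
t 2.63 xyz in lip frame mm [-96.6  -1.  234.2] tooly yaw -6.49 tool z [ 0.008 -0.003 -1.   ] tool y z 0.008 F [0.12 0.53 0.42] w 0.0874
```

View pics/wrist1.png

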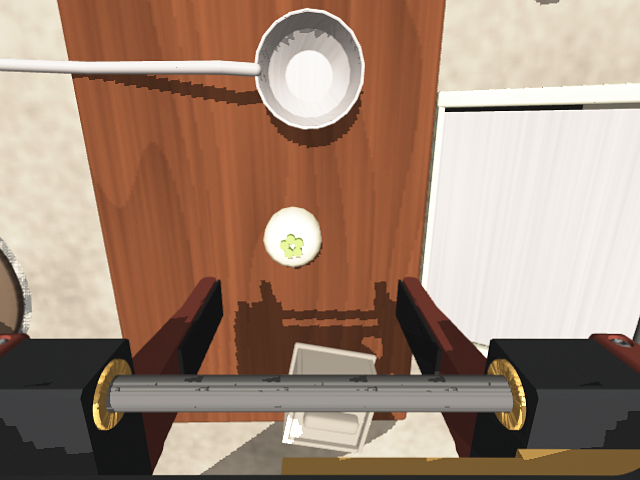

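View pics/scene1.png

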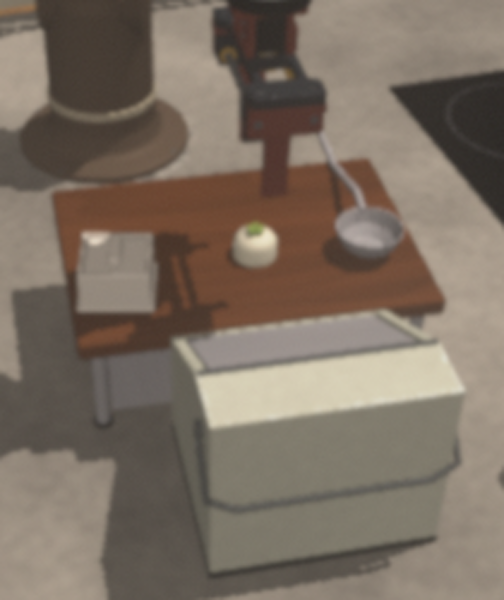

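The wrist view shows the daikon at about (293,237), between the finger planes. I'll refine its position from this view, along with the board's far edge.

Run:
```python
from cell import manip
from h import *
c=manip.capture('wrist');hsv=cv2.cvtColor(c['frame'],cv2.COLOR_RGB2HSV)
w=cv2.inRange(hsv,(18,0,150),(60,160,255));w2=np.zeros_like(w);w2[190:285,245:345]=w[190:285,245:345]
k=max(cv2.findContours(w2,0,2)[0],key=cv2.contourArea);print(cv2.boundingRect(k),cv2.minEnclosingCircle(k))
p=cv2.minEnclosingCircle(k)[0]
a=np.radians(-6);X=np.array([np.cos(a),np.sin(a),0]);Y=np.array([-np.sin(a),np.cos(a),0]);L=np.array([.564,.045,.12])
for q,z in((p,.135),(p,.14),((441,60),.122),((415,270),.122),((438,110),.12),((441,95),.12)):
    P=ray(c,q,z)[0];print(q,z,P.round(4),((P-L)@X).round(4),((P-L)@Y).round(4))
```

```text
(264, 207, 57, 60) ((292.21270751953125, 236.36187744140625), 29.692060470581055)
(292.21270751953125, 236.36187744140625) 0.135 [0.4569 0.0572 0.135 ] -0.1078 0.0009
(292.21270751953125, 236.36187744140625) 0.14 [0.4573 0.0587 0.14  ] -0.1076 0.0025
(441, 60) 0.122 [0.5747 0.1688 0.122 ] -0.0023 0.1242
(415, 270) 0.122 [0.5533 0.0123 0.122 ] -0.0072 -0.0337
(438, 110) 0.12 [0.5733 0.1361 0.12  ] -0.0003 0.0915
(441, 95) 0.12 [0.5754 0.1461 0.12  ] 0.0008 0.1017
```

```bash
python3 -m crank '[{"tx":0.08,"ty":0.07,"tz":0.8,"ax":0.08,"ay":0,"az":-0.08,"grip":1},{"tx":0,"ty":0,"tz":1,"ax":0,"ay":0,"az":0,"grip":1},{"tx":0,"ty":0,"tz":0.8,"ax":0,"ay":0,"az":0,"grip":1},{"tx":0,"ty":0,"tz":0.4,"ax":0,"ay":0,"az":0,"grip":1},{"tx":0,"ty":0,"tz":0.2,"ax":0,"ay":0,"az":0,"grip":1},{"tx":0,"ty":0,"tz":0,"ax":0,"ay":0,"az":0,"grip":1}]'
python3 st.py 2 wrist
```

```text
time: 3.28
tcp_pos: [0.4725, 0.0565, 0.1362]
tool_rot: [0.747, 0.665, 0.001, 0.002]
contact_force: [-1.4, -0.6, -0.5]
gripper_width: 0.0878
t 3.28 xyz in lip frame mm [-92.2   1.8 136.2] tooly yaw -6.59 tool z [ 0.004 -0.002 -1.   ] tool y z 0.004 F [-1.44 -0.57 -0.5 ] w 0.0878
```

View pics/wrist2.png

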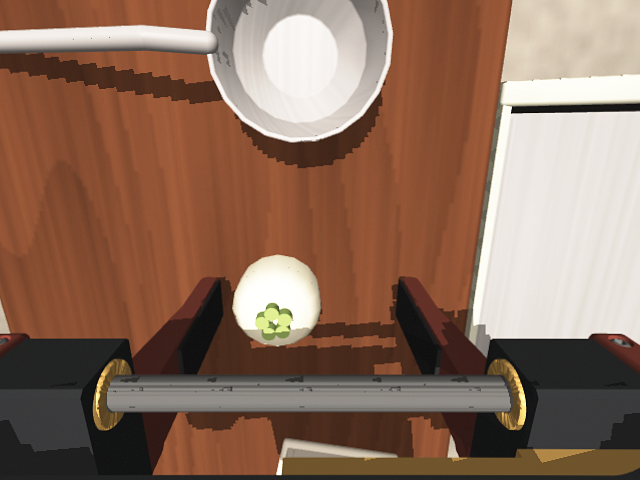

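```bash
python3 -m crank '[{"tx":0,"ty":0,"tz":0.28,"ax":0.08,"ay":0,"az":-0.12,"grip":1},{"tx":0,"ty":0,"tz":0,"ax":0,"ay":0,"az":0,"grip":1},{"tx":0,"ty":0.25,"tz":0,"ax":0,"ay":0,"az":0,"grip":1},{"tx":0,"ty":0.25,"tz":0,"ax":0,"ay":0,"az":0,"grip":1},{"tx":0,"ty":0.25,"tz":0,"ax":0,"ay":0,"az":0,"grip":1},{"tx":0,"ty":0.25,"tz":0,"ax":0,"ay":0,"az":0,"grip":1},{"tx":0,"ty":0,"tz":0,"ax":0,"ay":0,"az":0,"grip":1}]'
python3 st.py 3 wrist scene
```

```text
time: 3.92
tcp_pos: [0.5091, 0.0532, 0.1318]
tool_rot: [0.743, 0.67, 0.001, 0.001]
contact_force: [-0.3, 0.1, -0.8]
gripper_width: 0.0877
t 3.92 xyz in lip frame mm [-55.4   2.4 131.8] tooly yaw -5.92 tool z [ 0.003 -0.001 -1.   ] tool y z 0.003 F [-0.31  0.12 -0.81] w 0.0877
```

View pics/wrist3.png

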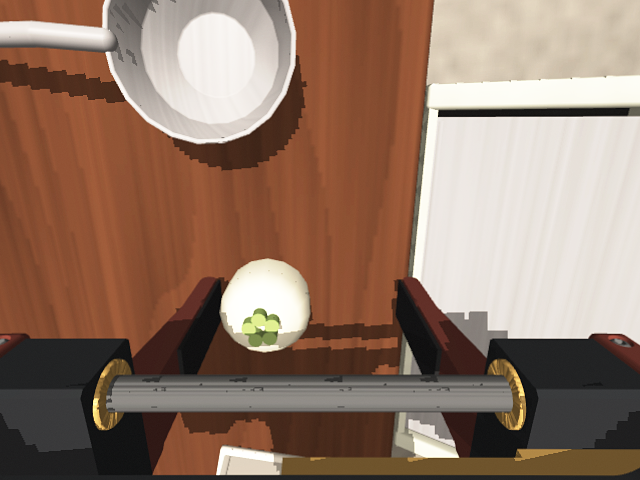

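View pics/scene3.png

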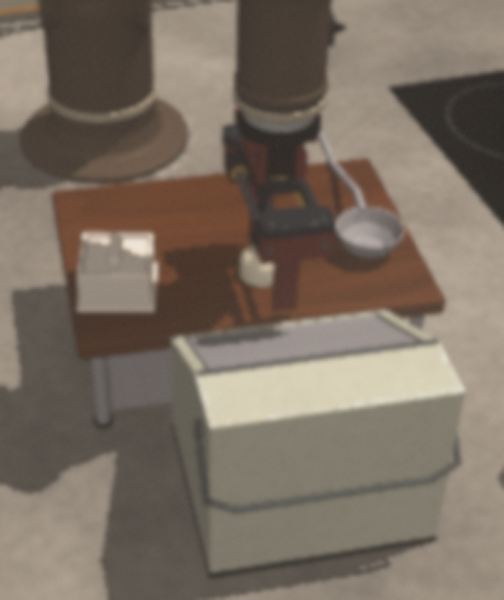

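```bash
python3 -m crank '[{"tx":0,"ty":0.25,"tz":0.12,"ax":0,"ay":0,"az":0,"grip":1},{"tx":0,"ty":0.25,"tz":0.05,"ax":0,"ay":0,"az":0,"grip":1},{"tx":0,"ty":0.25,"tz":0.05,"ax":0.1,"ay":0,"az":0,"grip":1},{"tx":0,"ty":0.25,"tz":0,"ax":0.1,"ay":0,"az":0,"grip":1},{"tx":0,"ty":0,"tz":0,"ax":0,"ay":0,"az":0,"grip":1}]'
python3 st.py 4 wrist scene
```

```text
time: 4.43
tcp_pos: [0.5385, 0.05, 0.1238]
tool_rot: [0.742, 0.67, -0.009, -0.008]
contact_force: [-0.2, 0.3, 1.8]
gripper_width: 0.0878
t 4.43 xyz in lip frame mm [-25.9   2.3 123.8] tooly yaw -5.85 tool z [-0.024  0.    -1.   ] tool y z -0.023 F [-0.16  0.29  1.79] w 0.0878
```

View pics/wrist4.png

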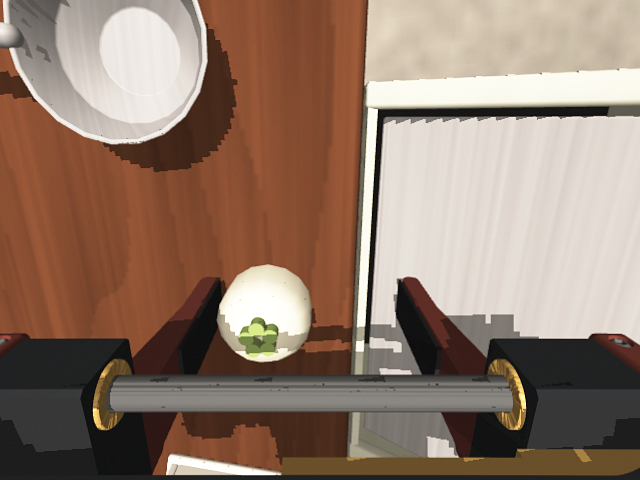

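View pics/scene4.png

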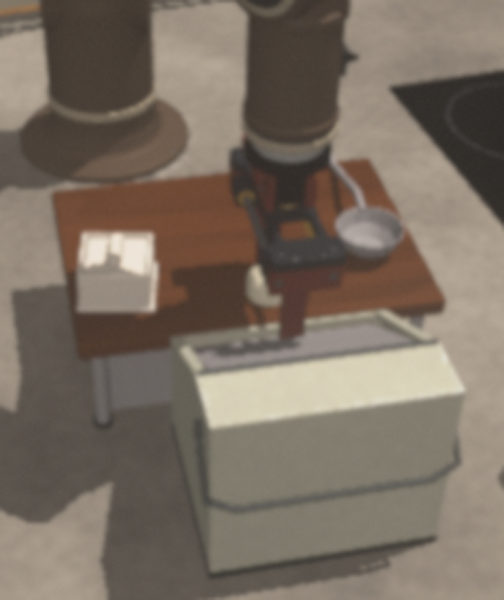

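```bash
python3 -m crank '[{"tx":0,"ty":0.25,"tz":-0.06,"ax":0,"ay":0,"az":0,"grip":1},{"tx":0,"ty":0.25,"tz":-0.03,"ax":0,"ay":0,"az":0,"grip":1},{"tx":0,"ty":0.25,"tz":-0.02,"ax":0,"ay":0,"az":0,"grip":1},{"tx":0,"ty":0.25,"tz":-0.02,"ax":0,"ay":0,"az":0,"grip":1},{"tx":0,"ty":0,"tz":0,"ax":0,"ay":0,"az":0,"grip":1}]'
python3 st.py 5 wrist scene
```

```text
time: 4.95
tcp_pos: [0.5676, 0.0471, 0.1269]
tool_rot: [0.742, 0.671, -0.01, -0.009]
contact_force: [-0.7, -0.3, 3.1]
gripper_width: 0.0876
t 4.95 xyz in lip frame mm [  3.4   2.5 126.9] tooly yaw -5.77 tool z [-0.027 -0.001 -1.   ] tool y z -0.027 F [-0.68 -0.26  3.1 ] w 0.0876
```

View pics/wrist5.png

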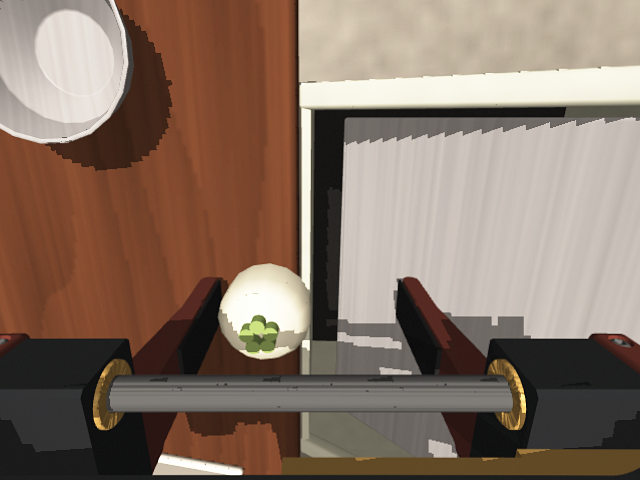

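View pics/scene5.png

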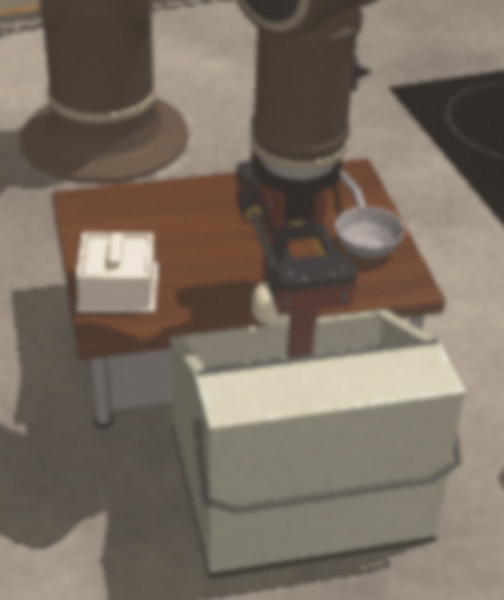

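The flap is opening: its free edge is at about column 343 in the wrist view, against the lip's inner edge at 308. The daikon is against the rear finger, with its front at the lip. I'll estimate the flap angle.

Run:
```python
from cell import manip
from h import *
c=manip.capture('wrist')
a=np.radians(-6);X=np.array([np.cos(a),np.sin(a),0]);Y=np.array([-np.sin(a),np.cos(a),0]);L=np.array([.564,.045,0])
for th in np.arange(0,.5,.05):
    g=np.radians(29.5)+th; print(round(th,2),[proj(c,L+X*(.127-.142*np.cos(g))+Y*y+np.array([0,0,.19-.142*np.sin(g)]))[0].round() for y in(.09,.0)])
print(proj(c,[L+Y*.0015-X*.018+[0,0,.135]]))
```

```text
0.0 [array([309., 117.]), array([309., 298.])]
0.05 [array([318., 117.]), array([316., 293.])]
0.1 [array([326., 117.]), array([323., 288.])]
0.15 [array([334., 118.]), array([330., 284.])]
0.2 [array([343., 118.]), array([338., 280.])]
0.25 [array([351., 118.]), array([345., 276.])]
0.3 [array([360., 118.]), array([353., 273.])]
0.35 [array([369., 118.]), array([361., 270.])]
0.4 [array([378., 118.]), array([369., 267.])]
0.45 [array([387., 118.]), array([377., 265.])]
[[263.44685219 309.39144141]]
```

```bash
python3 -m crank '[{"tx":0,"ty":0.12,"tz":0.06,"ax":0.2,"ay":0,"az":0,"grip":1},{"tx":0,"ty":0.08,"tz":0.02,"ax":0.1,"ay":0,"az":0,"grip":1},{"tx":0,"ty":0,"tz":0,"ax":0,"ay":0,"az":0,"grip":1},{"tx":0,"ty":0,"tz":0,"ax":0,"ay":0,"az":0,"grip":1}]'
python3 st.py 6 wrist
```

```text
time: 5.43
tcp_pos: [0.5716, 0.0469, 0.1247]
tool_rot: [0.741, 0.671, -0.022, -0.021]
contact_force: [-1.3, -0.2, 1.9]
gripper_width: 0.0877
t 5.43 xyz in lip frame mm [  7.4   2.7 124.7] tooly yaw -5.72 tool z [-0.06   0.002 -0.998] tool y z -0.059 F [-1.3  -0.19  1.95] w 0.0877
```

View pics/wrist6.png

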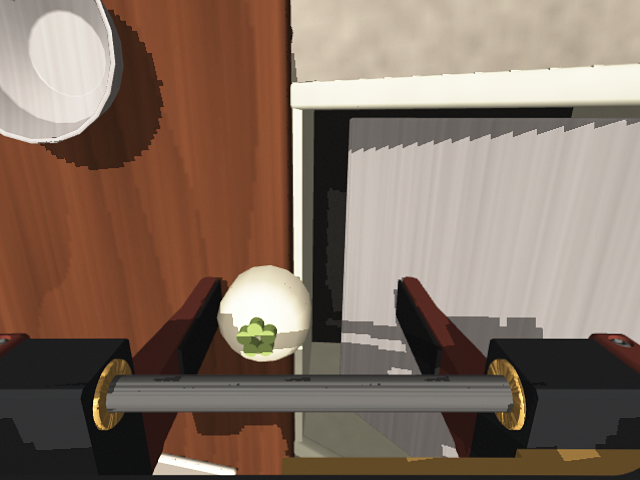

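```bash
python3 -m crank '[{"tx":0,"ty":0.1,"tz":0,"ax":0,"ay":0,"az":0,"grip":1},{"tx":0,"ty":0.08,"tz":0,"ax":0,"ay":0,"az":0,"grip":1},{"tx":0,"ty":0,"tz":0,"ax":0,"ay":0,"az":0,"grip":1},{"tx":0,"ty":0,"tz":0,"ax":0,"ay":0,"az":0,"grip":1}]'
python3 st.py 7 wrist
python3 - <<'E'
from cell import manip
from h import *
c=manip.capture('wrist')
a=np.radians(-6);X=np.array([np.cos(a),np.sin(a),0]);Y=np.array([-np.sin(a),np.cos(a),0]);L=np.array([.564,.045,0])
for th in np.arange(0.1,.5,.05):
    g=np.radians(29.5)+th; print(round(th,2),[proj(c,L+X*(.127-.142*np.cos(g))+Y*y+np.array([0,0,.19-.142*np.sin(g)]))[0].round() for y in(.09,.0)])
E
```

```text
time: 5.82
tcp_pos: [0.5757, 0.0464, 0.1241]
tool_rot: [0.741, 0.671, -0.022, -0.021]
contact_force: [-2.1, 0.5, 1.3]
gripper_width: 0.088
t 5.82 xyz in lip frame mm [ 11.5   2.7 124.1] tooly yaw -5.68 tool z [-0.061  0.001 -0.998] tool y z -0.061 F [-2.11  0.53  1.29] w 0.088
0.1 [array([309., 117.]), array([308., 291.])]
0.15 [array([319., 118.]), array([316., 286.])]
0.2 [array([328., 118.]), array([325., 282.])]
0.25 [array([338., 118.]), array([333., 279.])]
0.3 [array([347., 118.]), array([341., 275.])]
0.35 [array([357., 118.]), array([350., 273.])]
0.4 [array([366., 118.]), array([358., 270.])]
0.45 [array([376., 118.]), array([367., 268.])]
```

View pics/wrist7.png

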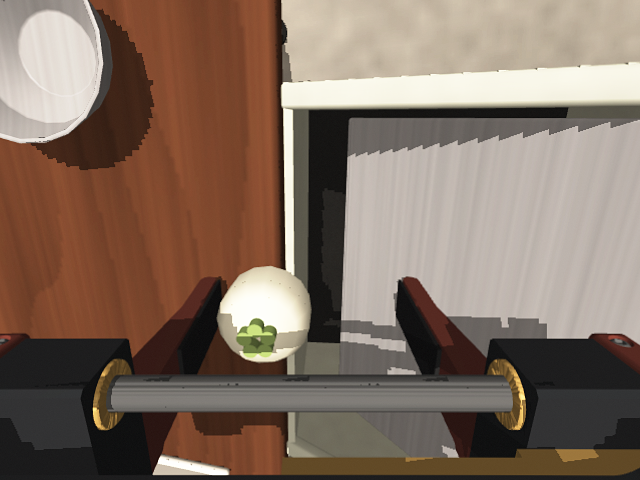

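```bash
python3 -m crank '[{"tx":0,"ty":0.2,"tz":-0.04,"ax":-0.08,"ay":0,"az":0,"grip":1},{"tx":0,"ty":0.2,"tz":-0.04,"ax":-0.08,"ay":0,"az":0,"grip":1},{"tx":0,"ty":0.2,"tz":-0.04,"ax":-0.08,"ay":0,"az":0,"grip":1},{"tx":0,"ty":0,"tz":0,"ax":0,"ay":0,"az":0,"grip":1}]'
python3 st.py 8 wrist scene
```

```text
time: 6.25
tcp_pos: [0.5937, 0.0446, 0.1263]
tool_rot: [0.741, 0.671, -0.014, -0.012]
contact_force: [-2.6, 0.1, 1.7]
gripper_width: 0.0878
t 6.25 xyz in lip frame mm [ 29.6   2.7 126.3] tooly yaw -5.65 tool z [-0.037 -0.002 -0.999] tool y z -0.037 F [-2.59  0.08  1.67] w 0.0878
```

View pics/wrist8.png

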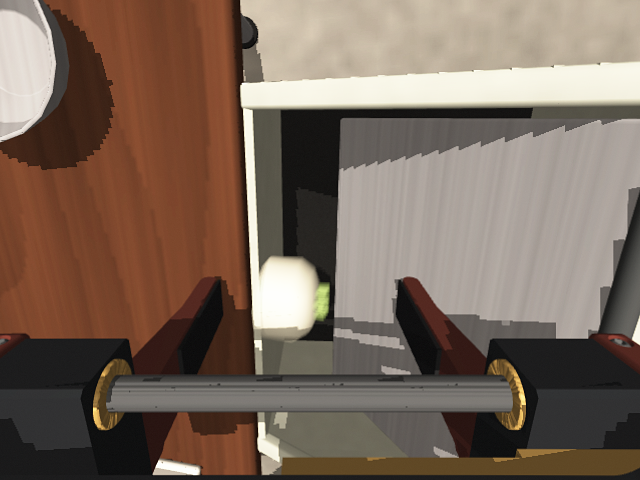

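View pics/scene8.png

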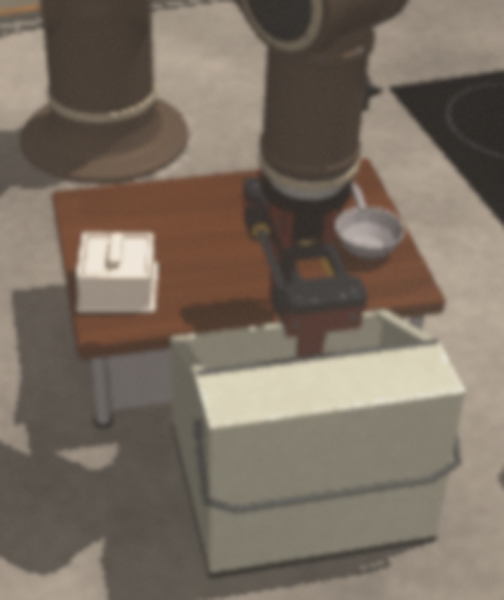

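The daikon has tipped over the lip and is falling through at about (292,297), with the flap held open. I'll hold here and look.

```bash
python3 -m crank '[{"tx":0,"ty":0,"tz":0,"ax":0,"ay":0,"az":0,"grip":1},{"tx":0,"ty":0,"tz":0,"ax":0,"ay":0,"az":0,"grip":1},{"tx":0,"ty":0,"tz":0,"ax":0,"ay":0,"az":0,"grip":1}]'
python3 st.py 9 wrist
```

```text
time: 6.6
tcp_pos: [0.5935, 0.0447, 0.1266]
tool_rot: [0.741, 0.671, -0.014, -0.012]
contact_force: [-3.1, 1.3, 1.5]
gripper_width: 0.0881
t 6.6 xyz in lip frame mm [ 29.4   2.8 126.6] tooly yaw -5.65 tool z [-0.037 -0.002 -0.999] tool y z -0.037 F [-3.1   1.29  1.5 ] w 0.0881
```

View pics/wrist9.png

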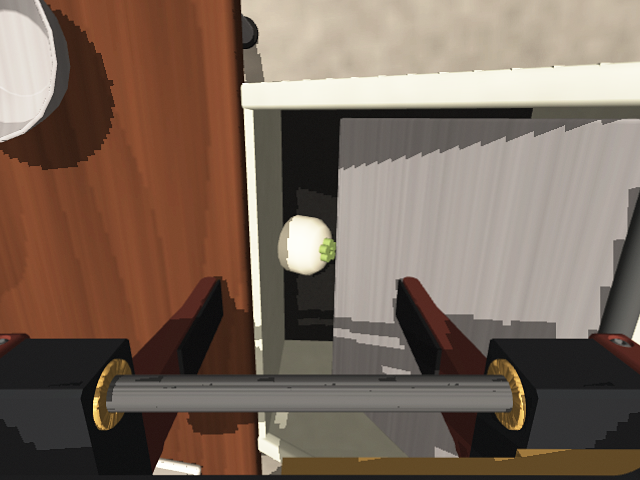

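The daikon is lying on the caddy floor at about (305,246). I'm withdrawing upwards so the flap follows the finger shut.

```bash
python3 -m crank '[{"tx":0,"ty":0,"tz":-0.3,"ax":0,"ay":0,"az":0,"grip":1},{"tx":0,"ty":0,"tz":-0.4,"ax":0,"ay":0,"az":0,"grip":1},{"tx":0,"ty":0,"tz":-0.5,"ax":0,"ay":0,"az":0,"grip":1},{"tx":0,"ty":0,"tz":-0.8,"ax":0,"ay":0,"az":0,"grip":1},{"tx":0,"ty":0,"tz":-1,"ax":0,"ay":0,"az":0,"grip":1},{"tx":0,"ty":-0.3,"tz":-1,"ax":0,"ay":0,"az":0,"grip":1},{"tx":0,"ty":-0.5,"tz":-0.6,"ax":0,"ay":0,"az":0,"grip":1},{"tx":0,"ty":0,"tz":0,"ax":0,"ay":0,"az":0,"grip":1}]'
python3 -m crank '[{"tx":0,"ty":-1,"tz":0,"ax":0,"ay":0,"az":0,"grip":1},{"tx":0,"ty":-1,"tz":0,"ax":0,"ay":0,"az":0,"grip":1},{"tx":0,"ty":-1,"tz":0,"ax":0,"ay":0,"az":0,"grip":1},{"tx":0,"ty":0,"tz":0,"ax":0,"ay":0,"az":0,"grip":1},{"tx":0,"ty":0,"tz":0,"ax":0,"ay":0,"az":0,"grip":1},{"tx":0,"ty":0,"tz":0,"ax":0,"ay":0,"az":0,"grip":1}]'
python3 st.py 10 wrist scene
```

```text
time: 7.32
tcp_pos: [0.5787, 0.0476, 0.2787]
tool_rot: [0.741, 0.672, -0.01, -0.009]
contact_force: [0.1, 1.4, 0.4]
gripper_width: 0.0878
time: 7.82
tcp_pos: [0.4923, 0.0562, 0.2861]
tool_rot: [0.742, 0.671, -0.003, -0.003]
contact_force: [-0.1, 0.7, 0.2]
gripper_width: 0.0878
t 7.82 xyz in lip frame mm [-72.5   3.6 286.1] tooly yaw -5.73 tool z [-0.009 -0.    -1.   ] tool y z -0.009 F [-0.08  0.69  0.15] w 0.0878
```

View pics/wrist10.png

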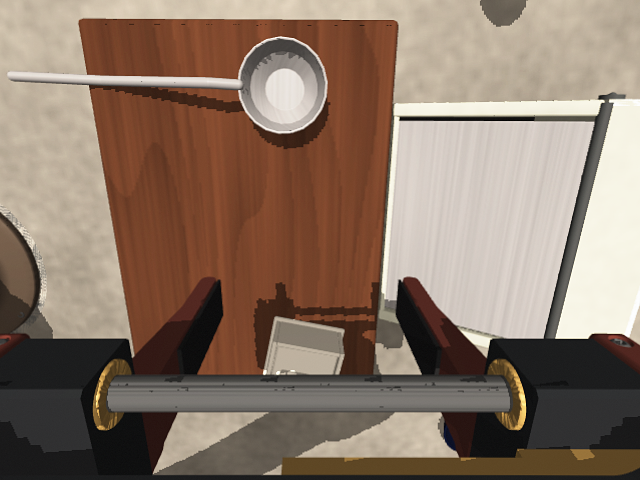

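View pics/scene10.png

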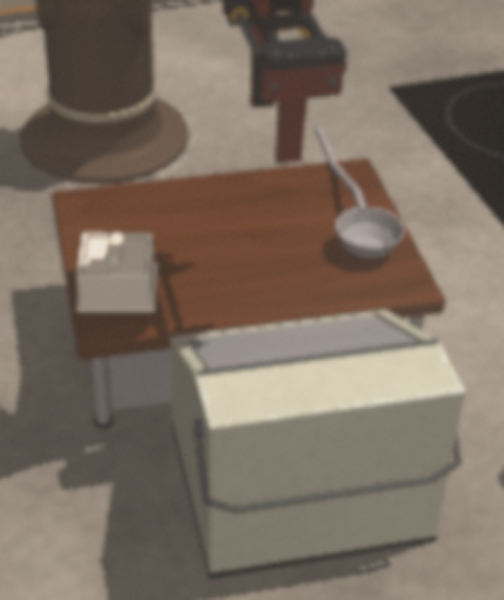

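The flap is shut, with its edge back against the lip at column 397 in the wrist view. The board is clear of the daikon, the ladle and mould look unmoved, and the arm is free of everything.

```bash
python3 -c "
from cell import manip
print(manip.finish_job())"
```

```text
the job is handed in; nothing more can be done
None
```

I pushed the daikon end into the caddy in one slow slide and handed the job in at about 7.9 s. The front finger pushed the flap open while the rear finger pushed the daikon over the board's edge.

- **Flap open first:** I estimated about 0.31 rad from the wrist picture, while the daikon was still on the board.
- **Daikon in:** a picture before I withdrew showed it lying on the caddy floor, with the finger still holding the flap open.
- **Flap shut:** after I lifted away, the flap looked flush at the lip. The arm was clear, with a force reading under 1 N.
- **Bystanders:** the ladle and mould looked where they were. I did not measure the bystanders again, and the dish, soy, bowl, jar and mill were mostly out of view in the last pictures.
- **Forces:** the highest wrist force I read was about 3.5 N, but I only read it at the end of each call.

None of the checks failed or disagreed. The daikon at rest behind the shut flap could not be seen.

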